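Snap the carry lid onto the marker tub

TASK

Close the frosted tub of markers: pick up its blue carry lid, set it square on the tub's mouth and press it straight down, with a steady and measured push, until the orange clip arms at both ends have snapped under the rim and the lid sits fully home; then let go. The tub is brittle, so do not slam or crush it, keep the lid level while you press, leave the tub standing where it is, and leave the ink roller, the paint tube and the mug alone.

Things in the scene. Friction and masses are not known exactly. Their poses are not given: they have to be found in the camera images.
- tub: Frosted open tub holding markers, loose on the table, about 0.55 kg, brittle: keep the push on it under 30 N and never drive the lid on faster than 60 mm/s. Outside 168 (x) x 108 (y) x 84 mm tall, mouth 162 x 102 mm. Origin: centre of underside, z up. Its rim is 181 x 118 mm over all, undercut at both x ends, 9 mm below its top.
- tub_rim (a point): Centre of the tub's mouth, level with the rim's top (84 mm above the tub's origin); axes as the tub's. Each x end of the rim has a lead-in face sloping 4 mm out in 8 mm down, which spreads the clips.
- lid: Blue lid with black handle, 0.22 kg, loose, standing upright on its clip feet. Origin: centre of its flat underside (20 mm above the table at first); z up, x along its 177 mm length (200 over clips), y along its 122 mm width. A tapered skirt hangs 18 mm below: play in the mouth 1.5 mm at the root, 3.5 mm at the tip. Fits either way round. Home: origin 1 mm above tub_rim, x axes parallel.
- lid_handle (a point): Centre of the grip bar, 47 mm above the lid's origin: bar 94 mm long (lid's x), 18 mm wide (lid's y), 14 mm high, 22 mm of free height between bar and dome (dome top 18 mm above the lid's origin); its posts stand 33 to 47 mm from the middle. Grasp it across its width from above.
- clip_a (a joint): Orange clip arm, 50 mm wide, hinged at the lid's +x end, sprung inward. 0 rad = shut; about 0.14 when spread over the rim; below 0.02 again once snapped under it. Lowered on, the lid first stops on its clips, underside about 10 mm above the rim; pushed on, resistance climbs to some 12 to 22 N until, about 1 to 2 mm above the rim, the clips snap and resistance drops.
- clip_b (a joint): The same clip arm at the lid's -x end; one end may snap before the other. A springy black sealing ring stands 3 mm proud of the lid's underside and must be squeezed on the rim before the clips can snap; let go, it lifts the lid back up against the snapped clips, 1 mm above the rim. The hard stop is the underside on the rim.
- brayer: Bystander: ink roller lying on the table, red handle, black roller 44 mm thick and 72 mm long, about 185 mm over all, 45 mm high. Origin under the roller; handle towards its -x.
- paint_tube: Bystander: black paint tube lying flat with a green band, 160 mm long, 48 mm wide, 31 mm high. Origin under its middle; cap towards its +x.
- brush_mug: Bystander: white mug, 82 mm across and 95 mm high, handle at its +y. Origin: centre of its underside.
Things that resemble listed ones, but are neither listed nor needed, are in the scene too. There is more than one size of the lid; the job needs the smaller. Several things look just like the tub: the one meant starts farthest from the robot's base.

How it is judged:
By the outcome, as a careful person would: the job done as asked, in the order asked, and still so for the second after the job is handed in, with the robot touching nothing.
It also fails if it takes over 67 s, if anything falls off the work surface, if the arm or the gripper's body presses on something with over 40 N, if the wrist force passes 120 N, or if a joint passes its speed limit or range.

ROBOT

A 7-joint arm with a two-finger parallel gripper is mounted at the origin on the work surface. World frame = base frame: x ahead of the robot, y to its left, z up, the work surface at z = 0. Lengths are in mm, angles in rad, forces in N, time in s.
With the tool pointing down it reaches from about 400 to 850 mm from the base axis. Payload 4.5 kg.
Tool frame: the origin (TCP) lies midway between the tips of the shut fingers; the grasp point (between the pads) lies 19 mm behind it (manip.pinch_z is the distance from the TCP to the grasp point, in mm); z points along the fingers, x is the direction in which the jaws open and shut, and the axes are right-handed (so a half turn about z gives the same grasp; the last joint's range is limited). The gripper opens to 88 mm and grips with 3 to 60 N. Pads are 18 mm wide; open, the fingers measure 123 mm over their backs; the gripper's body (75 mm by 187 mm) begins 45 mm behind the grasp point.
Start: joints at [-1.127, 0.689, -0.195, 1.565, 0.157, 0.902, -0.215], TCP at [249, 573.282, 238.743] pointing down, gripper open.
Joint ranges: [-3.01, 3.01], [-0.46, 2.08], [-1.47, 1.51], [0.13, 2.56], [-1, 4.14], [0.04, 2.09], [-2.66, 2.66]. Speed limits (rad/s): [2.57, 2.57, 3.14, 3.14, 3.14, 3.14, 3.14].

INTERFACE

Orientations are given as a 3x3 rotation matrix whose columns are the frame's x, y, z axes.
In Python, from bench import manip, camera, ticket gives the robot as it stands.
- The arm moves only by the tool step_arm, never from a script. Its argument "rows" is text: rows parted by semicolons, each of 4 numbers parted by spaces: the shift along the tool's x, y, z in cm, then the turn about the tool's z in degrees. In form: dx dy dz twist; .... A call has 1 to 10 rows; each row shifts and turns the commanded pose from where the row before left it, along the tool's axes as they then stand; what a row does not reach is not made up. A row lasts 1/12 s, in which the tool goes at most 41.7 mm and 7.16 degrees, less where a joint would pass 70% of its speed; a pose out of reach is approached as far as the arm can. A call is refused whole if a number of a shift passes 4.17 or a number of a turn 7.16, either way. A call with a gripper value outside its range is refused whole. "grip" is the closure, from -1 (fully open) to 1 (shut), set as the call begins (left out, the last holds). The fingers move at their own pace and stop on an object; "squeeze" is the grip in N (left out, the last holds). Time passes only in rows, so rows that do not move let the fingers close. It gives the time, the measured TCP pose, the force and the opening at its end, in the units of the state.
- manip.read_state(): the state, without advancing time (a new reading comes with each control period).
- camera(name): name is "scene" or "top"; returns a dict with "pixels" (400x640x3 uint8, red, green, blue), "vfov" (degrees; the focal length in pixels is half the picture's height over the tangent of half this angle, whatever the lens; pixels are square), "cx", "cy" (the principal point, pixels), "R" (3x3) and "t" (3): a world point X has camera coordinates R X + t. Camera axes: x right, y down, z forward; pixel columns grow to the right and rows downward; lengths in mm; the calibration is good to about 2 mm. A picture is of the moment at which its call begins. There is no depth.
- ticket.close_job(): hands the job in, once; it reports no verdict.
The state is a dict: "t": time; "joint_pos": joint angles; "qvel": joint speeds; "joint_efforts": joint torques, N m; "tcp_pos": TCP position; "eef_rot": TCP orientation; "wrist_force": force on the tool from outside, world axes, zero at the start; "ft_torque": the same for the moment, N m; "finger_gap": opening from 0.0 (shut) to 1.0 (fully open).
Only numpy, scipy, OpenCV 4.12 (cv2) and the standard library are available. Lean on these libraries where they do the work, as an engineer would, in place of code of your own. Each camera call takes 0.05 s, during which the arm holds its last target. There are 200 camera calls.

## Working session

There is one attempt and no reset: what is moved stays moved. The work goes in short steps, Python scripts to look and compute and a tool call to move; the robot and the scene stay as the last step left them, time stands still between calls to the robot, and variables do not carry over. Pictures are saved under pics/ and viewed, about 8 in all and at most 12, crops included, and the job is handed in when it is done.

Besides the shell and the picture viewer there is one more tool, called in YAML: its name, and indented under it one key for each argument. step_arm: Moves the arm, as the interface text tells. Its arguments: {"type":"object","properties":{"rows":{"type":"string"},"grip":{"type":"number"},"squeeze":{"type":"number"}},"required":["rows"]}

```bash
mkdir -p pics
cat > h.py <<'E'
import numpy as np, cv2
from bench import manip, camera, ticket
def f(c): return c["pixels"].shape[0]/2/np.tan(np.radians(c["vfov"])/2)
def ray(c,u,v,z):
    R=np.array(c["R"]);t=np.array(c["t"]);C=-R.T@t
    d=R.T@np.array([(u-c["cx"])/f(c),(v-c["cy"])/f(c),1]); return C+d*(z-C[2])/d[2]
def proj(c,X):
    p=np.array(c["R"])@np.array(X,float)+np.array(c["t"]); return np.array([c["cx"],c["cy"]])+f(c)*p[:2]/p[2]
def save(c,n,box=None,s=1):
    im=c["pixels"][:,:,::-1]
    if box: x0,y0,x1,y1=box; im=im[y0:y1,x0:x1]
    cv2.imwrite("pics/"+n,cv2.resize(np.ascontiguousarray(im),None,fx=s,fy=s,interpolation=cv2.INTER_CUBIC))
E
python3 - <<'E'
from h import *
import pickle
for n in("top","scene"):
    c=camera(n); save(c,n+"1.png",None,1.25); pickle.dump(c,open(n+"1.pkl","wb")); print(n,c["vfov"],c["cx"],c["cy"],-np.array(c["R"]).T@np.array(c["t"]),c["R"])
s=manip.read_state();print(s["tcp_pos"],s["eef_rot"],s["wrist_force"],s["t"])
E
```

```text
top 57.93260175070112 321.290365828426 195.40206052204036 [ 304.48743383  -17.10264151 1189.99621801] [[ 7.52331673e-02 -9.97165966e-01 -8.27079947e-05]
 [-9.74944798e-01 -7.35392341e-02 -2.09939567e-01]
 [ 2.09338509e-01  1.58750543e-02 -9.77714361e-01]]
scene 55.227932493555755 317.1086154496537 194.63305212705578 [1279.64666475  244.04772022  804.82435   ] [[-0.31965567  0.94753086  0.0023496 ]
 [ 0.63831052  0.21716948 -0.73851005]
 [-0.70027132 -0.23456915 -0.67423838]]
[248.82665466 572.74335789 238.01561817] [[ 3.98341756e-01  9.17236919e-01 -5.28806951e-04]
 [ 9.17235741e-01 -3.98342094e-01 -1.47360700e-03]
 [-1.56229281e-03  1.01958562e-04 -9.99998774e-01]] [ 0.44271288 -0.46504137 -0.50255185] 0.1
```

View pics/top1.png

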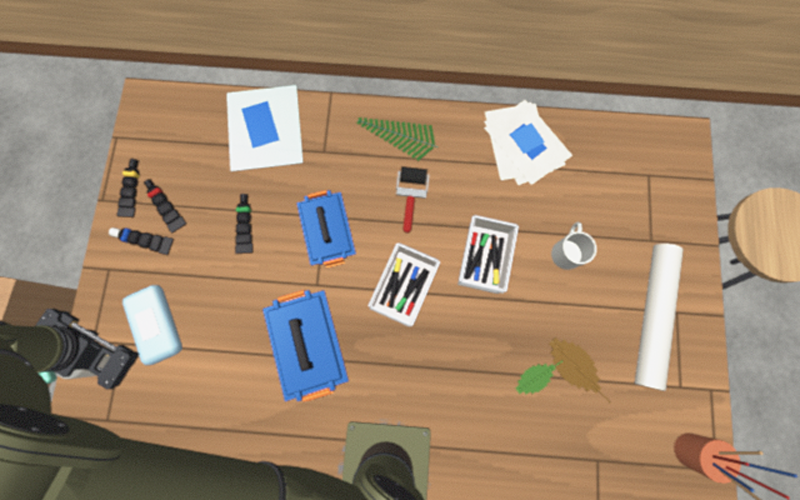

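View pics/scene1.png

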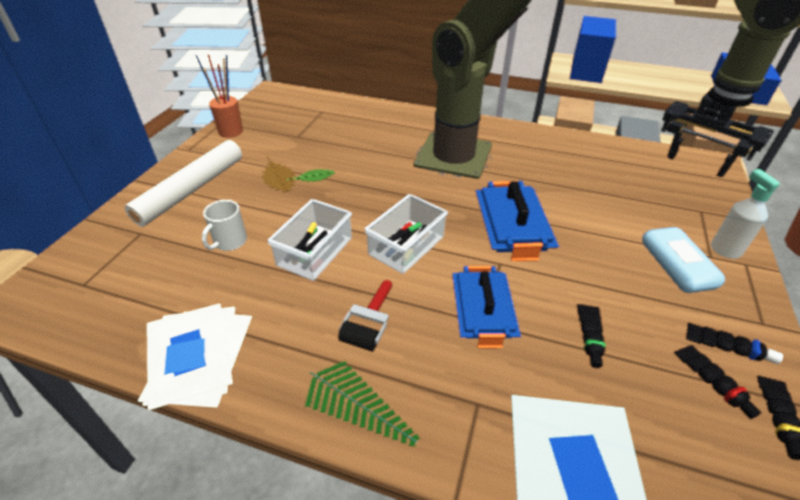

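The top view (800 px) shows two lids: the small one at (326,228), which is the one wanted, and the large one at (305,345), a decoy. The two tubs are at (489,253) and (404,284). The brayer is at (411,195), the tube at (244,222) and the mug at (575,250). I'll enlarge the lid and tubs next.

Run:
```python
from h import *
import pickle
c=pickle.load(open("top1.pkl","rb"))
save(c,"crop1.png",(230,145,430,265),4)
for n,u,v,z in(("tubA",489,253,84),("tubB",404,284,84),("lid",322,224,67),("big",300,344,67)):
    p=ray(c,u/1.25,v/1.25,z); print(n,p.round(),np.hypot(*p[:2]).round())
```

```text
tubA [ 535. -218.   84.] 578.0
tubB [442. -13.  84.] 442.0
lid [583. 209.  67.] 619.0
big [279. 229.  67.] 361.0
```

View pics/crop1.png

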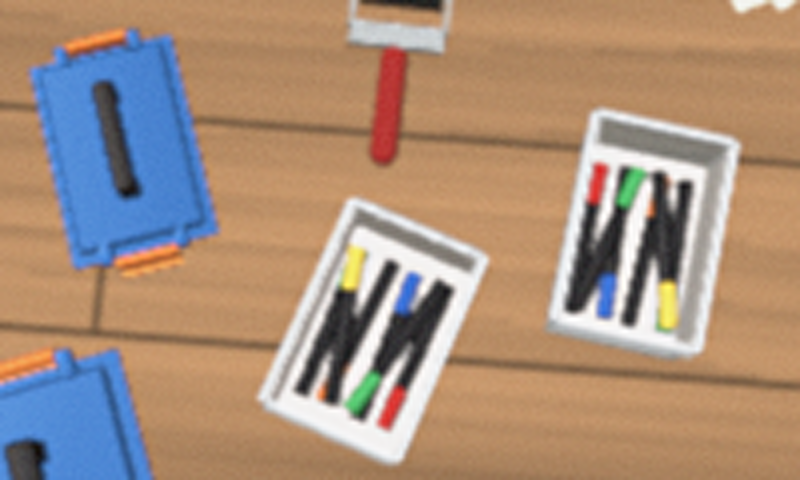

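The crop confirms the small lid, with handle ends at (103,85) and (127,193). It also confirms the far tub A, with rim corners at (593,110), (740,143), (698,355) and (548,325). I'll take one scene crop for the second view.

Run:
```python
from h import *
import pickle
c=pickle.load(open("scene1.pkl","rb"))
save(c,"crop2.png",(205,145,425,290),3.6)
```

```text
(no output)
```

View pics/crop2.png

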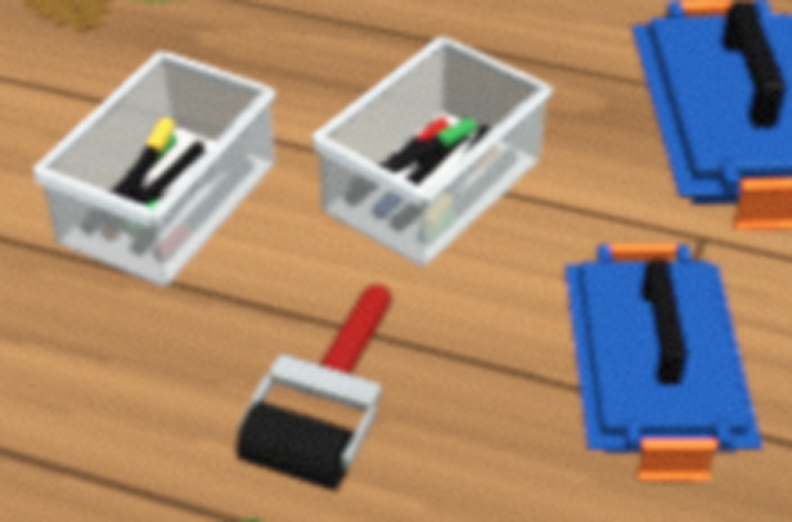

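Scene view: tub A rim corners at (35,175), (163,52), (275,95) and (165,216); small lid handle ends at (655,265) and (670,378). I'll fit both views together.

```bash
cat > fit.py <<'E'
from h import *
import pickle
from scipy.optimize import least_squares
T=pickle.load(open("top1.pkl","rb"));S=pickle.load(open("scene1.pkl","rb"))
ct=lambda a:np.array(a,float)/4+[230-.4,145-.4]
cs=lambda a:np.array(a,float)/3.6+[205-.4,145-.4]
# corners as +x(far)+y.. : far-left(+y), far-right, near-right, near-left
tt=ct([(593,110),(740,143),(698,355),(548,325)])
ss=cs([(35+130,217),(35,175),(163,52),(275,95)])
def pts(p):
    x,y,a,L,W,z=p;c,s=np.cos(a),np.sin(a)
    return [np.array([x+c*i*L/2-s*j*W/2,y+s*i*L/2+c*j*W/2,z]) for i,j in((1,1),(1,-1),(-1,-1),(-1,1))]
def res(p,w):
    r=[]
    if 0 in w:r+=[proj(T,q)-m for q,m in zip(pts(p),tt)]
    if 1 in w:r+=[proj(S,q)-m for q,m in zip(pts(p),ss)]
    r=np.ravel(r); return np.r_[r,(p[5]-82)/3,(p[3]-178)/5,(p[4]-118)/5]
for w in((0,),(1,),(0,1)):
    o=least_squares(res,[535,-218,0,178,118,82],args=(w,));print(w,o.x.round(3),np.abs(o.fun).max().round(2))
for z in(74,):
    a,b=[ray(T,*ct(q),z) for q in((103,85),(127,193))];print("lid top",(a+b)/2,np.linalg.norm(a-b),np.arctan2(*(a-b)[1::-1]))
    a,b=[ray(S,*cs(q),z) for q in((670,376),(655,263))];print("lid sc",(a+b)/2,np.linalg.norm(a-b),np.arctan2(*(a-b)[1::-1]))
E
python3 fit.py
```

```text
(0,) [ 5.35578e+02 -2.17397e+02 -1.54000e-01  1.75561e+02  1.17666e+02
  8.18480e+01] 0.77
(1,) [ 5.36104e+02 -2.13244e+02 -1.31000e-01  1.73671e+02  1.17186e+02
  8.15780e+01] 1.12
(0, 1) [ 5.35125e+02 -2.15654e+02 -1.43000e-01  1.73711e+02  1.17787e+02
  8.07630e+01] 1.66
lid top [580.90457844 205.26236574  74.        ] 91.7130209201338 0.32194917272158774
lid sc [598.63431655 208.93718934  74.        ] 107.27012167320677 0.286650457420309
```

```bash
cat >> fit.py <<'E'
print("LID")
tt=ct([(35,70),(172,36),(217,235),(78,270)])
ss=cs([(760,447),(588,450),(567,265),(718,263)])
def res(p,w):
    r=[]
    if 0 in w:r+=[proj(T,q)-m for q,m in zip(pts(p),tt)]
    if 1 in w:r+=[proj(S,q)-m for q,m in zip(pts(p),ss)]
    r=np.ravel(r); return np.r_[r,(p[5]-24)/3,(p[3]-177)/3,(p[4]-122)/3]
for w in((0,),(1,),(0,1)):
    o=least_squares(res,[590,205,0.3,178,118,24],args=(w,));print(w,o.x.round(3),np.abs(o.fun).max().round(2))
s=manip.read_state();R=np.array(s["eef_rot"]);print(np.degrees(np.arctan2(R[1,0],R[0,0])),s["joint_pos"])
d=np.array([590,206,0])-s["tcp_pos"];print(R.T@d)
E
python3 fit.py|sed -n '/LID/,$p'
```

```text
LID
(0,) [5.83221e+02 2.05404e+02 3.22000e-01 1.76669e+02 1.19969e+02 2.37410e+01] 0.68
(1,) [5.85688e+02 2.09196e+02 3.28000e-01 1.77308e+02 1.20513e+02 2.38400e+01] 0.51
(0, 1) [5.83881e+02 2.07871e+02 3.26000e-01 1.77363e+02 1.19888e+02 2.18700e+01] 1.02
66.52541515283873 [-1.12720572  0.68987223 -0.19453078  1.566211    0.15729673  0.90246541
 -0.21509707]
[-200.11467617  459.00183752  238.3753472 ]
```

step_arm:
  rows: "0 0 0 -6; 0 0 0 -6; 0 0 0 -6; 0 0 0 -6; 0 0 0 -6; 0 0 0 -6; 0 0 0 -6; -2.5 1.1 0 0; -2.5 1.1 0 0; -2.5 1.1 0 0"
  grip: -1

```text
t: 0.93
tcp_pos: [304.3, 511.7, 238.2]
eef_rot: [[-0.319, 0.948, -0.001], [0.948, 0.319, -0.001], [-0.001, -0.001, -1.0]]
wrist_force: [-0.4, 0.6, -0.3]
finger_gap: 0.997
```

step_arm:
  rows: "-2.5 1.1 0 0; -2.5 1.1 0 0; -2.5 1.1 0 0; -2.5 1.1 0 0; -2.5 1.1 0 0; -2.5 1.1 0 0; -2.5 1.1 0 0; -2.5 1.1 0 0; -2.5 1.1 0 0; -2.5 1.1 0 0"

```text
t: 1.77
tcp_pos: [488.4, 309.1, 238.4]
eef_rot: [[-0.318, 0.948, -0.001], [0.948, 0.318, -0.001], [-0.0, -0.001, -1.0]]
wrist_force: [-0.2, 0.6, 0.3]
finger_gap: 1.002
```

```bash
cat >> h.py <<'E'
def go(x,y,z,jaw,lid=None):
    """shift in tool frame after twist (cm), twist (deg)"""
    s=manip.read_state();R=np.array(s["eef_rot"]);p=np.array(s["tcp_pos"]);a=np.degrees(np.arctan2(R[1,0],R[0,0]))
    j=np.radians(jaw);Rj=np.array([[np.cos(j),np.sin(j),0],[np.sin(j),-np.cos(j),0],[0,0,-1]])
    d=np.array([x,y,z])-p
    print("t",s["t"],"tcp",p.round(1),"jaw",a.round(2),"twist",round(a-jaw,2),"shift now",(R.T@d/10).round(2),"after twist",(Rj.T@d/10).round(2),"F",np.round(s["wrist_force"],1),"M",np.round(s["ft_torque"],2),"gap",round(s["finger_gap"],3),"tilt",R[:2,2].round(4))
E
python3 -c "
from h import *
go(584,207.5,100,108.6)"
```

```text
t 1.7667 tcp [488.4 309.1 238.4] jaw 108.51 twist -0.09 shift now [-12.66   5.85  13.84] after twist [-12.68   5.82  13.84] F [-0.2  0.6  0.3] M [0.1  0.   0.02] gap 1.002 tilt [-0.0007 -0.0006]
```

step_arm:
  rows: "-2.0 0.95 0 0; -2.0 0.95 0 0; -2.0 0.95 0 0; -2.0 0.95 0 0; -2.0 0.95 0 0; -1.5 0.7 0 0; 0 0 3 0; 0 0 3 0; 0 0 3 0; 0 0 2 0"

```text
t: 2.6
tcp_pos: [574.7, 217.7, 125.7]
eef_rot: [[-0.317, 0.948, -0.003], [0.948, 0.317, -0.002], [-0.001, -0.004, -1.0]]
wrist_force: [0.7, -0.2, -0.3]
finger_gap: 1.0
```

step_arm:
  rows: "0 0 0 0; 0 0 0 0"

```text
t: 2.77
tcp_pos: [575.3, 218.5, 127.9]
eef_rot: [[-0.318, 0.948, -0.002], [0.948, 0.318, -0.001], [-0.0, -0.003, -1.0]]
wrist_force: [0.5, -1.0, 0.6]
finger_gap: 1.001
```

```bash
python3 -c "
from h import *
go(584,207.5,48,108.6)
c=camera('scene');a=c['pixels'][150:290,300:460];b=camera('top')['pixels'][120:250,210:370]
cv2.imwrite('pics/n1.png',np.vstack([cv2.resize(np.ascontiguousarray(q[:130,:,::-1]),None,fx=2.2,fy=2.2,interpolation=2) for q in(a,b)]))"
```

```text
t 2.7667 tcp [575.3 218.5 127.9] jaw 108.53 twist -0.07 shift now [-1.32  0.49  7.99] after twist [-1.32  0.47  7.99] F [ 0.5 -1.   0.6] M [0.11 0.   0.04] gap 1.001 tilt [-0.0024 -0.001 ]
```

View pics/n1.png

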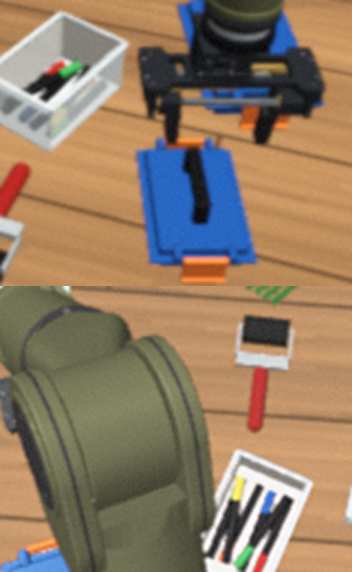

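step_arm:
  rows: "-0.65 0.25 0 0; -0.65 0.25 0 0; 0 0 1.5 0; 0 0 1.5 0; 0 0 1.5 0; 0 0 1.5 0; 0 0 1 0; 0 0 0.7 0; 0 0 0.3 0; 0 0 0 0"

```text
t: 3.7
tcp_pos: [585.1, 207.8, 48.6]
eef_rot: [[-0.317, 0.948, -0.0], [0.948, 0.317, -0.0], [-0.0, -0.0, -1.0]]
wrist_force: [-0.2, -0.0, -0.3]
finger_gap: 0.998
```

```bash
python3 -c "
from h import *
go(584,207.5,48,108.6)
c=camera('scene');save(c,'n2.png',(320,170,460,290),4)"
```

```text
t 3.7 tcp [585.1 207.8  48.6] jaw 108.51 twist -0.09 shift now [ 0.   -0.11  0.06] after twist [ 0.   -0.11  0.06] F [-0.2 -0.  -0.3] M [ 0.04 -0.02  0.02] gap 0.998 tilt [-0.0001 -0.0001]
```

View pics/n2.png

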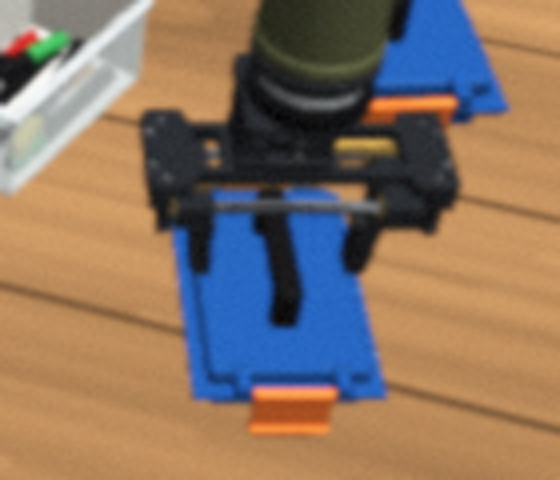

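The fingers straddle the bar, with tips at (200,270) and (360,270) and the bar at (285,270). Closing.

step_arm:
  rows: "0 0 0 0; 0 0 0 0; 0 0 0 0; 0 0 0 0; 0 0 0 0; 0 0 0 0; 0 0 0 0; 0 0 0 0"
  grip: 1
  squeeze: 55

```text
t: 4.42
tcp_pos: [584.9, 208.1, 48.7]
eef_rot: [[-0.318, 0.948, -0.0], [0.948, 0.318, 0.0], [0.0, -0.0, -1.0]]
wrist_force: [-0.9, 0.5, 0.1]
finger_gap: 0.421
```

step_arm:
  rows: "0 0 -0.5 0; 0 0 -1 0; 0 0 -1.5 0; 0 0 -2 0; 0 0 -2 0; 0 0 -2 0; 0 0 -2 0; 0 0 -1.5 0; 0 0 -1 0; 0 0 -0.5 0"

```text
t: 5.25
tcp_pos: [585.6, 208.5, 190.9]
eef_rot: [[-0.318, 0.948, 0.003], [0.948, 0.318, 0.001], [0.0, 0.003, -1.0]]
wrist_force: [0.2, 0.2, 0.2]
finger_gap: 0.006
```

```bash
python3 -c "
from h import *
go(535.5,-215.7,190,81.8)"
```

```text
t 5.25 tcp [585.6 208.5 190.9] jaw 108.52 twist 26.72 shift now [-3.863e+01 -1.822e+01  3.000e-02] after twist [-42.7    1.09   0.09] F [0.2 0.2 0.2] M [0.05 0.03 0.06] gap 0.006 tilt [0.0027 0.0013]
```

I lifted before the fingers had finished closing, so the grasp missed. I'll reopen and check the lid.

step_arm:
  rows: "0 0 0 0; 0 0 0 0; 0 0 0 0; 0 0 0 0; 0 0 0 0; 0 0 0 0; 0 0 0 0; 0 0 0 0; 0 0 0 0; 0 0 0 0"
  grip: -1

```text
t: 6.08
tcp_pos: [584.9, 208.1, 188.7]
eef_rot: [[-0.318, 0.948, 0.0], [0.948, 0.318, 0.0], [0.0, 0.0, -1.0]]
wrist_force: [0.6, -0.5, 0.3]
finger_gap: 0.735
```

```bash
python3 -c "
from h import *
go(585,208,48,108.6)
c=camera('scene');save(c,'n3.png',(205,145,425,290),3.6)"
```

```text
t 6.0833 tcp [584.9 208.1 188.7] jaw 108.52 twist -0.08 shift now [-1.000e-02  1.000e-02  1.407e+01] after twist [-1.000e-02  1.000e-02  1.407e+01] F [ 0.6 -0.5  0.3] M [0.04 0.03 0.03] gap 0.735 tilt [0. 0.]
```

View pics/n3.png

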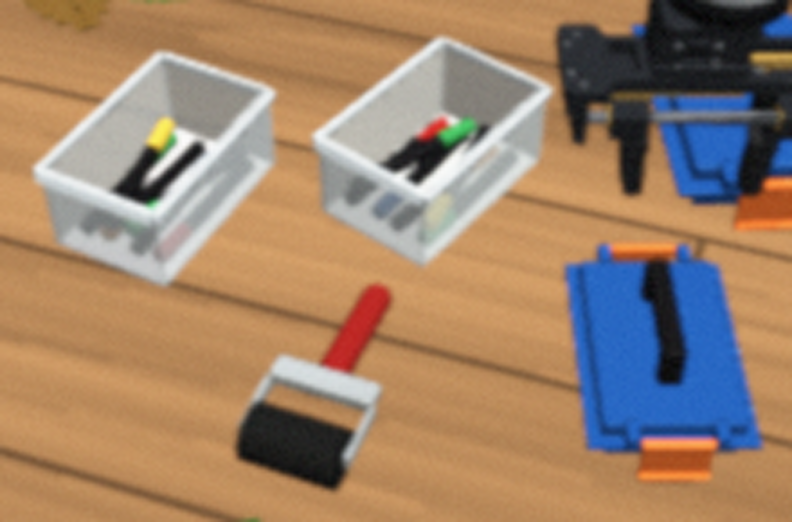

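The lid hasn't moved: its corners are still at (567,265), (718,263), (760,447) and (588,450). I'll descend again and close for longer.

step_arm:
  rows: "0 0 1 0; 0 0 2 0; 0 0 2 0; 0 0 2 0; 0 0 2 0; 0 0 2 0; 0 0 1.5 0; 0 0 1 0; 0 0 0.5 0; 0 0 0 0"

```text
t: 6.97
tcp_pos: [584.2, 207.9, 47.5]
eef_rot: [[-0.318, 0.948, -0.002], [0.948, 0.318, -0.001], [-0.0, -0.002, -1.0]]
wrist_force: [-0.6, 0.3, -0.5]
finger_gap: 1.0
```

step_arm:
  rows: "0 0 0 0; 0 0 0 0; 0 0 0 0; 0 0 0 0; 0 0 0 0; 0 0 0 0; 0 0 0 0; 0 0 0 0; 0 0 0 0; 0 0 0 0"
  grip: 1

```text
t: 7.8
tcp_pos: [584.9, 208.1, 48.7]
eef_rot: [[-0.318, 0.948, -0.0], [0.948, 0.318, 0.0], [0.0, -0.0, -1.0]]
wrist_force: [-0.1, -0.3, 0.1]
finger_gap: 0.264
```

step_arm:
  rows: "0 0 0 0; 0 0 0 0; 0 0 0 0; 0 0 0 0; 0 0 0 0; 0 0 0 0"

```text
t: 8.3
tcp_pos: [584.9, 208.1, 48.7]
eef_rot: [[-0.318, 0.948, -0.0], [0.948, 0.318, 0.0], [0.0, -0.0, -1.0]]
wrist_force: [-0.6, 1.0, -0.5]
finger_gap: 0.2
```

step_arm:
  rows: "0 0 -0.3 0; 0 0 -0.7 0; 0 0 -1.5 0; 0 0 -2 0; 0 0 -2 0; 0 0 -2 0; 0 0 -2 0; 0 0 -1.7 0; 0 0 -1 0; 0 0 -0.5 0"

```text
t: 9.13
tcp_pos: [585.5, 208.3, 187.5]
eef_rot: [[-0.317, 0.948, 0.002], [0.948, 0.317, 0.001], [0.0, 0.002, -1.0]]
wrist_force: [0.7, -0.2, -3.2]
finger_gap: 0.194
```

step_arm:
  rows: "0 0 0 0; 0 0 0 2; 0 0 0 4; 0 0 0 5; 0 0 0 5; 0 0 0 5; 0 0 0 4; 0 0 0 1.7; 0 0 0 0; 0 0 0 0"

```text
t: 9.97
tcp_pos: [584.5, 207.9, 185.0]
eef_rot: [[0.14, 0.99, -0.001], [0.99, -0.14, -0.001], [-0.001, -0.001, -1.0]]
wrist_force: [0.2, -0.1, -2.1]
finger_gap: 0.193
```

```bash
python3 -c "
from h import *
go(535.5,-215.7,185,81.8)"
```

```text
t 9.9667 tcp [584.5 207.9 185. ] jaw 81.92 twist 0.12 shift now [-4.263e+01  1.100e+00  3.000e-02] after twist [-42.63   1.19  -0.  ] F [ 0.2 -0.1 -2.1] M [ 0.02  0.   -0.02] gap 0.193 tilt [-0.0012 -0.0006]
```

step_arm:
  rows: "-1 0.1 0 0; -2 0.1 0 0; -2.5 0.1 0 0; -2.5 0.1 0 0; -2.5 0.1 0 0; -2.5 0.1 0 0; -2.5 0.1 0 0; -2.5 0.1 0 0; -2.5 0.1 0 0; -2.5 0.1 0 0"

```text
t: 10.8
tcp_pos: [561.5, -23.3, 185.7]
eef_rot: [[0.142, 0.99, -0.0], [0.99, -0.142, -0.0], [-0.0, -0.0, -1.0]]
wrist_force: [0.2, 0.2, -1.9]
finger_gap: 0.196
```

step_arm:
  rows: "-2.5 0.1 0 0; -2.5 0 0 0; -2.5 0 0 0; -2.5 0 0 0; -2.5 0 0 0; -2.5 0 0 0; -2.5 0 0 0; -2 0 0 0; -1.1 0 0 0; -0.5 0 0 0"

```text
t: 11.63
tcp_pos: [531.8, -233.0, 185.5]
eef_rot: [[0.146, 0.989, -0.001], [0.989, -0.146, -0.001], [-0.001, -0.001, -1.0]]
wrist_force: [-0.5, 0.3, -2.9]
finger_gap: 0.193
```

step_arm:
  rows: "0 0 0.8 0; 0 0 0.8 0; 0 0 0.8 0; 0 0 0.4 0; 0 0 0 0; 0 0 0 0; 0 0 0 0"

```text
t: 12.22
tcp_pos: [533.4, -229.5, 157.8]
eef_rot: [[0.141, 0.99, 0.0], [0.99, -0.141, 0.0], [0.0, 0.0, -1.0]]
wrist_force: [-0.7, -0.9, -2.1]
finger_gap: 0.192
```

```bash
python3 -c "
from h import *
import pickle
go(535.5,-215.7,150,81.8)
c=camera('scene');pickle.dump(c,open('s2.pkl','wb'));d=camera('top');pickle.dump(d,open('t2.pkl','wb'))
cv2.imwrite('pics/n4.png',np.hstack([cv2.resize(np.ascontiguousarray(q[:,:,::-1]),None,fx=4,fy=4,interpolation=2) for q in(c['pixels'][115:245,195:295],d['pixels'][140:270,350:450])]))"
```

```text
t 12.2167 tcp [ 533.4 -229.5  157.8] jaw 81.87 twist 0.07 shift now [1.4  0.01 0.78] after twist [1.4  0.01 0.78] F [-0.7 -0.9 -2.1] M [ 0.03 -0.01  0.06] gap 0.192 tilt [0.0003 0.0002]
```

View pics/n4.png

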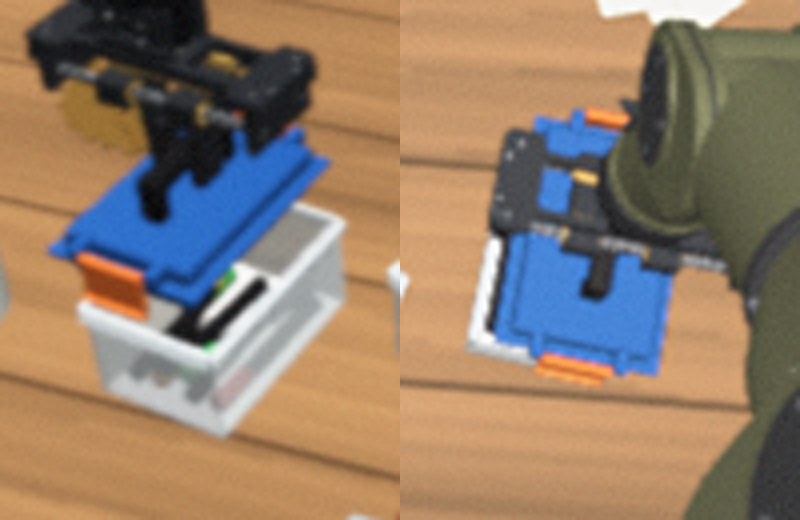

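I overshot by 14 mm because the rows summed to 45 cm. I'll correct that, then lower to a close hover for a relative check.

step_arm:
  rows: "0.7 0 0 0; 0.7 0 0 0; 0 0 0.6 0; 0 0 0.6 0; 0 0 0.3 0; 0 0 0 0; 0 0 0 0; 0 0 0 0"

```text
t: 12.98
tcp_pos: [535.1, -216.4, 142.6]
eef_rot: [[0.143, 0.99, -0.0], [0.99, -0.143, -0.0], [-0.0, 0.0, -1.0]]
wrist_force: [0.5, 0.1, -1.7]
finger_gap: 0.197
```

```bash
python3 -c "
from h import *
import pickle
go(535.5,-215.7,142,81.8)
c=camera('scene');pickle.dump(c,open('s2.pkl','wb'))
save(c,'n5.png',(200,135,300,235),6)"
```

```text
t 12.9833 tcp [ 535.1 -216.4  142.6] jaw 81.8 twist -0.0 shift now [0.08 0.03 0.06] after twist [0.08 0.03 0.06] F [ 0.5  0.1 -1.7] M [0.03 0.01 0.04] gap 0.197 tilt [-0.     -0.0001]
```

View pics/n5.png

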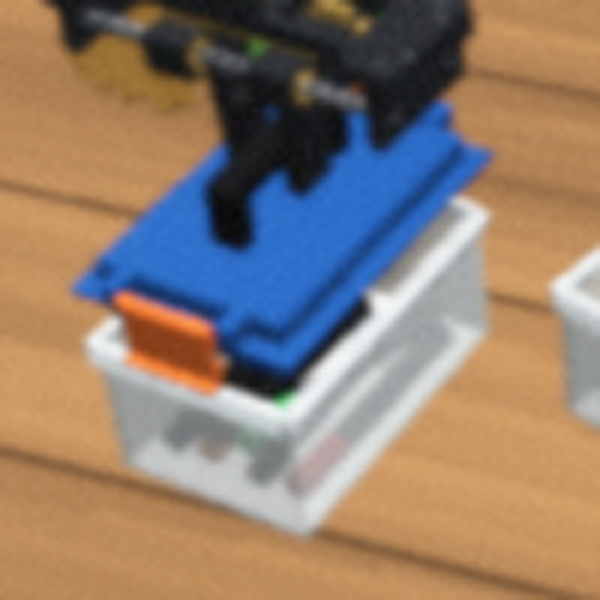

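Scene view: lid corners at (75,292), (290,376) and (495,155); rim corners at (88,345), (290,432) and (490,213). I'll check the relative offset.

Run:
```python
from h import *
import pickle
from scipy.optimize import least_squares
S=pickle.load(open("s2.pkl","rb"))
cs=lambda a:np.array(a,float)/6+[200-.42,135-.42]
def fit(px,L,W,z):
    m=cs(px)
    def r(p):
        c,s=np.cos(p[2]),np.sin(p[2])
        return np.ravel([proj(S,[p[0]+c*i*L/2-s*j*W/2,p[1]+s*i*L/2+c*j*W/2,z])-q for (i,j),q in zip(((1,-1),(1,1),(-1,1)),m)])
    o=least_squares(r,[535,-216,-.14]);print(o.x.round(3),o.fun.round(2));return o.x
for dz in (0,2):
    a=fit([(75,292),(290,376),(495,155)],177,121,115.5+dz);b=fit([(88,345),(290,430),(490,213)],174,118,82+dz/2);print("tub-lid",(b-a).round(3))
```

```text
[ 5.34744e+02 -2.13585e+02 -1.43000e-01] [-0.41  0.11  0.24 -0.39  0.18  0.3 ]
[ 5.36846e+02 -2.15148e+02 -1.55000e-01] [-0.64  0.23  0.25 -0.43  0.41  0.15]
tub-lid [ 2.102 -1.563 -0.012]
[ 5.36758e+02 -2.12332e+02 -1.43000e-01] [-0.51  0.12  0.26 -0.36  0.26  0.22]
[ 5.37806e+02 -2.14546e+02 -1.55000e-01] [-0.68  0.23  0.25 -0.41  0.45  0.12]
tub-lid [ 1.048 -2.214 -0.012]
```

step_arm:
  rows: "0.02 0.13 0 0.3; 0 0 0.2 0; 0 0 0.2 0; 0 0 0.2 0; 0 0 0.2 0; 0 0 0.2 0; 0 0 0 0; 0 0 0 0"

```text
t: 13.7
tcp_pos: [536.2, -216.1, 132.5]
eef_rot: [[0.147, 0.989, -0.0], [0.989, -0.147, 0.0], [0.0, -0.0, -1.0]]
wrist_force: [0.2, -0.1, -1.5]
finger_gap: 0.194
```

step_arm:
  rows: "0 0 0.1 0; 0 0 0.1 0; 0 0 0.1 0; 0 0 0.1 0; 0 0 0.1 0; 0 0 0 0; 0 0 0 0"

```text
t: 14.28
tcp_pos: [536.3, -216.1, 127.6]
eef_rot: [[0.147, 0.989, -0.0], [0.989, -0.147, 0.0], [0.0, -0.0, -1.0]]
wrist_force: [-0.6, -0.1, -3.0]
finger_gap: 0.194
```

```bash
python3 -c "
from h import *
go(536.4,-216.2,123,81.5)"
```

```text
t 14.2833 tcp [ 536.3 -216.1  127.6] jaw 81.52 twist 0.02 shift now [-0.01  0.01  0.46] after twist [-0.01  0.01  0.46] F [-0.6 -0.1 -3. ] M [-0.01 -0.02  0.02] gap 0.194 tilt [-0.0001  0.0001]
```

step_arm:
  rows: "0 0 0.1 0; 0 0 0.1 0; 0 0 0.1 0; 0 0 0 0; 0 0 0 0"

```text
t: 14.7
tcp_pos: [536.4, -216.1, 124.6]
eef_rot: [[0.147, 0.989, 0.0], [0.989, -0.147, 0.0], [0.0, -0.0, -1.0]]
wrist_force: [-0.6, 1.3, -3.0]
finger_gap: 0.193
```

step_arm:
  rows: "0 0 0.1 0; 0 0 0.1 0; 0 0 0.1 0; 0 0 0 0; 0 0 0 0"

```text
t: 15.12
tcp_pos: [536.9, -216.2, 121.9]
eef_rot: [[0.147, 0.989, 0.001], [0.989, -0.147, -0.0], [0.0, 0.001, -1.0]]
wrist_force: [0.7, 0.1, -1.3]
finger_gap: 0.194
```

```bash
python3 -c "
from h import *
go(536.4,-216.2,113.7,81.5)"
```

```text
t 15.1167 tcp [ 536.9 -216.2  121.9] jaw 81.52 twist 0.02 shift now [-0.01 -0.05  0.82] after twist [-0.01 -0.05  0.82] F [ 0.7  0.1 -1.3] M [-0.04 -0.18 -0.1 ] gap 0.194 tilt [ 0.0011 -0.0001]
```

step_arm:
  rows: "0 0.05 0.1 0; 0 0 0.1 0; 0 0 0 0; 0 0 0 0"

```text
t: 15.45
tcp_pos: [537.7, -216.4, 120.6]
eef_rot: [[0.148, 0.989, 0.002], [0.989, -0.148, -0.001], [-0.0, 0.002, -1.0]]
wrist_force: [0.3, -0.2, 5.2]
finger_gap: 0.194
```

```bash
python3 -c "
from h import *
go(536.4,-216.2,113.7,81.5)"
```

```text
t 15.45 tcp [ 537.7 -216.4  120.6] jaw 81.51 twist 0.01 shift now [ 0.   -0.13  0.69] after twist [ 0.   -0.13  0.69] F [ 0.3 -0.2  5.2] M [-0.01 -0.05 -0.08] gap 0.194 tilt [ 0.0019 -0.0006]
```

step_arm:
  rows: "0 0 0.1 0; 0 0 0.1 0; 0 0 0 0; 0 0 0 0"

```text
t: 15.78
tcp_pos: [538.3, -216.6, 119.3]
eef_rot: [[0.148, 0.989, 0.003], [0.989, -0.148, -0.001], [-0.001, 0.003, -1.0]]
wrist_force: [0.0, -0.6, 9.4]
finger_gap: 0.19
```

```bash
python3 -c "
from h import *
go(536.4,-216.2,113.7,81.5)"
```

```text
t 15.7833 tcp [ 538.3 -216.6  119.3] jaw 81.5 twist -0.0 shift now [ 0.01 -0.2   0.56] after twist [ 0.01 -0.19  0.56] F [ 0.  -0.6  9.4] M [-0.01  0.13 -0.09] gap 0.19 tilt [ 0.0033 -0.0011]
```

step_arm:
  rows: "0 -0.05 0.1 0; 0 -0.03 0.1 0; 0 0 0 0; 0 0 0 0"

```text
t: 16.12
tcp_pos: [538.2, -216.5, 118.0]
eef_rot: [[0.148, 0.989, 0.005], [0.989, -0.148, -0.001], [-0.001, 0.005, -1.0]]
wrist_force: [0.7, -0.7, 13.2]
finger_gap: 0.198
```

```bash
python3 -c "
from h import *
go(536.4,-216.2,113.7,81.5)"
```

```text
t 16.1167 tcp [ 538.2 -216.5  118. ] jaw 81.5 twist 0.0 shift now [ 0.01 -0.19  0.43] after twist [ 0.01 -0.18  0.43] F [ 0.7 -0.7 13.2] M [-0.    0.09 -0.05] gap 0.198 tilt [ 0.0049 -0.0015]
```

step_arm:
  rows: "0 -0.03 0.1 0; 0 -0.03 0.1 0; 0 0 0 0; 0 0 0 0"

```text
t: 16.45
tcp_pos: [538.2, -216.5, 116.5]
eef_rot: [[0.148, 0.989, 0.006], [0.989, -0.148, -0.002], [-0.001, 0.006, -1.0]]
wrist_force: [0.2, 0.1, 16.7]
finger_gap: 0.192
```

```bash
python3 -c "
from h import *
go(536.4,-216.2,113.7,81.5)"
```

```text
t 16.45 tcp [ 538.2 -216.5  116.5] jaw 81.5 twist 0.0 shift now [ 0.   -0.18  0.28] after twist [ 0.   -0.18  0.28] F [ 0.2  0.1 16.7] M [ 0.06  0.21 -0.12] gap 0.192 tilt [ 0.0062 -0.0019]
```

step_arm:
  rows: "0 -0.05 0.1 0; 0 -0.03 0.1 0; 0 0 0 0; 0 0 0 0"

```text
t: 16.78
tcp_pos: [536.3, -216.3, 113.1]
eef_rot: [[0.148, 0.989, 0.004], [0.989, -0.148, -0.001], [-0.0, 0.004, -1.0]]
wrist_force: [0.4, 0.2, 6.4]
finger_gap: 0.193
```

```bash
python3 -c "
from h import *
go(536.4,-216.2,113.7,81.5)"
```

```text
t 16.7833 tcp [ 536.3 -216.3  113.1] jaw 81.51 twist 0.01 shift now [ 0.01  0.   -0.06] after twist [ 0.01  0.   -0.06] F [0.4 0.2 6.4] M [-0.08 -0.18 -0.01] gap 0.193 tilt [ 0.0038 -0.0011]
```

Resistance dropped, so at least one end has snapped. The moment suggests the +x end may not have, so I'll push a little more.

step_arm:
  rows: "0 0 0.05 0; 0 0 0.05 0; 0 0 0 0; 0 0 0 0"

```text
t: 17.12
tcp_pos: [536.4, -216.3, 112.6]
eef_rot: [[0.148, 0.989, 0.004], [0.989, -0.148, -0.001], [-0.001, 0.004, -1.0]]
wrist_force: [-0.7, 0.7, 11.7]
finger_gap: 0.193
```

```bash
python3 -c "
from h import *
go(536.4,-216.2,113.7,81.5)"
```

```text
t 17.1167 tcp [ 536.4 -216.3  112.6] jaw 81.51 twist 0.01 shift now [ 0.01  0.   -0.11] after twist [ 0.01  0.   -0.11] F [-0.7  0.7 11.7] M [ 0.01  0.17 -0.07] gap 0.193 tilt [ 0.0038 -0.0013]
```

step_arm:
  rows: "0 0 0.05 0; 0 0 0.05 0; 0 0 0 0; 0 0 0 0"

```text
t: 17.45
tcp_pos: [536.4, -216.3, 112.6]
eef_rot: [[0.148, 0.989, 0.004], [0.989, -0.148, -0.002], [-0.001, 0.004, -1.0]]
wrist_force: [-3.3, 0.4, 19.8]
finger_gap: 0.194
```

step_arm:
  rows: "0 0 -0.05 0; 0 0 -0.05 0; 0 0 -0.05 0; 0 0 -0.05 0; 0 0 0 0; 0 0 0 0"

```text
t: 17.95
tcp_pos: [536.3, -216.3, 112.9]
eef_rot: [[0.148, 0.989, 0.004], [0.989, -0.148, -0.001], [-0.0, 0.004, -1.0]]
wrist_force: [1.8, -0.5, 6.7]
finger_gap: 0.192
```

```bash
python3 -c "
from h import *
go(536.4,-216.2,113.7,81.5)
c=camera('scene');d=camera('top')
cv2.imwrite('pics/n6.png',np.hstack([cv2.resize(np.ascontiguousarray(q[:,:,::-1]),None,fx=5,fy=5,interpolation=2) for q in(c['pixels'][130:240,200:290],d['pixels'][160:270,360:430])]))"
```

```text
t 17.95 tcp [ 536.3 -216.3  112.9] jaw 81.51 twist 0.01 shift now [ 0.01  0.01 -0.08] after twist [ 0.01  0.01 -0.08] F [ 1.8 -0.5  6.7] M [-0.05 -0.22 -0.08] gap 0.192 tilt [ 0.0036 -0.0009]
```

View pics/n6.png

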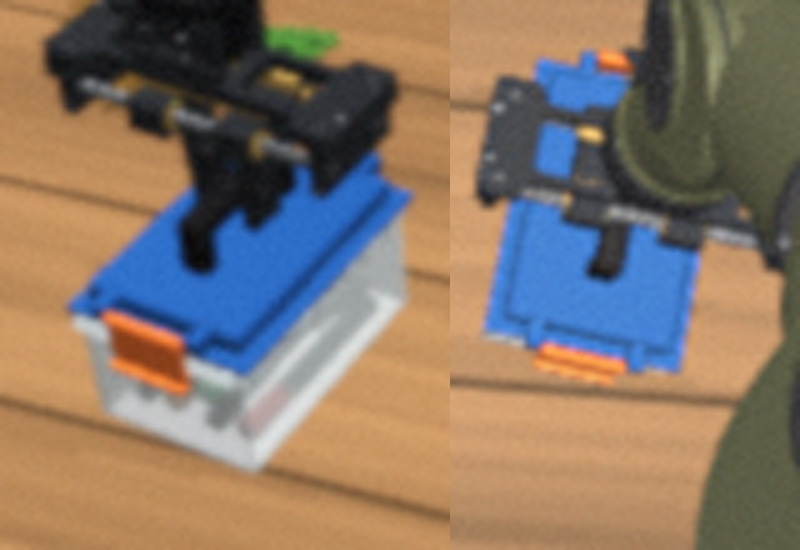

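The lid sits flush on the rim, with the near clip at (148,350) in the scene half, and the hard stop was reached at tcp z 112.6. I'll ease the load off and see where the lid settles.

step_arm:
  rows: "0 0 -0.04 0; 0 0 -0.04 0; 0 0 -0.04 0; 0 0 0 0; 0 0 0 0"

```text
t: 18.47
tcp_pos: [536.3, -216.2, 113.5]
eef_rot: [[0.148, 0.989, 0.003], [0.989, -0.148, -0.001], [-0.0, 0.003, -1.0]]
wrist_force: [4.8, -1.9, 5.6]
finger_gap: 0.195
```

```bash
python3 -c "
from h import *
go(536.4,-216.2,113.7,81.5)"
```

```text
t 18.4667 tcp [ 536.3 -216.2  113.5] jaw 81.52 twist 0.02 shift now [ 0.    0.01 -0.02] after twist [ 0.    0.01 -0.02] F [ 4.8 -1.9  5.6] M [-0.23 -0.81 -0.03] gap 0.195 tilt [ 0.0034 -0.0006]
```

step_arm:
  rows: "0 0.05 0 0; 0 0.05 0 0; 0 0.04 0 0; 0 0 -0.03 0; 0 0 0 0; 0 0 0 0"

```text
t: 18.97
tcp_pos: [536.3, -216.2, 113.4]
eef_rot: [[0.148, 0.989, 0.0], [0.989, -0.148, -0.0], [-0.0, 0.001, -1.0]]
wrist_force: [2.2, -0.4, 5.5]
finger_gap: 0.192
```

```bash
python3 -c "
from h import *
go(536.4,-216.2,113.7,81.5)"
```

```text
t 18.9667 tcp [ 536.3 -216.2  113.4] jaw 81.52 twist 0.02 shift now [ 0.    0.01 -0.03] after twist [ 0.    0.01 -0.03] F [ 2.2 -0.4  5.5] M [-0.15 -0.43 -0.08] gap 0.192 tilt [ 0.0005 -0.0002]
```

step_arm:
  rows: "0 0.04 -0.05 0; 0 0.03 -0.05 0; 0 0 -0.05 0; 0 0 0 0; 0 0 0 0"

```text
t: 19.38
tcp_pos: [536.1, -216.0, 114.0]
eef_rot: [[0.147, 0.989, -0.002], [0.989, -0.147, 0.001], [0.0, -0.002, -1.0]]
wrist_force: [2.8, -1.5, -4.1]
finger_gap: 0.196
```

```bash
python3 -c "
from h import *
go(536.4,-216.2,113.7,81.5)"
```

```text
t 19.3833 tcp [ 536.1 -216.   114. ] jaw 81.54 twist 0.04 shift now [-0.02  0.04  0.03] after twist [-0.02  0.04  0.03] F [ 2.8 -1.5 -4.1] M [-0.04 -0.42  0.01] gap 0.196 tilt [-0.0016  0.0006]
```

The lid holds at about home height (origin ≈ 85 mm) against a light pull. Releasing now.

step_arm:
  rows: "0 0.03 0.04 0; 0 0 0 0; 0 0 0 0; 0 0 0 0"
  squeeze: 10

```text
t: 19.72
tcp_pos: [536.0, -216.0, 114.0]
eef_rot: [[0.147, 0.989, -0.002], [0.989, -0.147, 0.0], [0.0, -0.002, -1.0]]
wrist_force: [-0.6, 1.0, -1.0]
finger_gap: 0.2
```

step_arm:
  rows: "0 0 0 0; 0 0 0 0; 0 0 0 0; 0 0 0 0; 0 0 0 0; 0 0 0 0; 0 0 0 0; 0 0 0 0; 0 0 0 0; 0 0 0 0"
  grip: -1

```text
t: 20.55
tcp_pos: [537.1, -216.2, 114.3]
eef_rot: [[0.147, 0.989, 0.0], [0.989, -0.147, 0.0], [0.0, 0.0, -1.0]]
wrist_force: [0.6, 1.1, -0.1]
finger_gap: 0.932
```

step_arm:
  rows: "0 0 0 0; 0 0 0 0; 0 0 0 0; 0 0 -0.5 0; 0 0 -1 0; 0 0 -1.5 0; 0 0 -2 0; 0 0 -2 0; 0 0 -2 0; 0 0 -2 0"

```text
t: 21.38
tcp_pos: [537.1, -216.2, 226.3]
eef_rot: [[0.147, 0.989, 0.001], [0.989, -0.147, -0.0], [0.0, 0.001, -1.0]]
wrist_force: [0.5, 0.5, 0.6]
finger_gap: 1.003
```

step_arm:
  rows: "0 0 -2 0; 0 -2.5 -1 0; 0 -2.5 0 0; 0 -2.5 0 0; 0 -2 0 0; 3 0 0 0; 3 0 0 0; 3 0 0 0; 3 0 0 0; 3 0 0 0"

```text
t: 22.22
tcp_pos: [465.4, -52.6, 255.4]
eef_rot: [[0.148, 0.989, 0.001], [0.989, -0.148, -0.0], [-0.0, 0.001, -1.0]]
wrist_force: [0.3, -0.9, -0.3]
finger_gap: 1.0
```

step_arm:
  rows: "3 0 0 0; 3 0 0 0; 3 0 0 0; 3 0 0 0; 2 0 0 0; 1 0 0 0; 0 0 0 0; 0 0 0 0"

```text
t: 22.88
tcp_pos: [487.2, 93.6, 254.6]
eef_rot: [[0.148, 0.989, 0.0], [0.989, -0.148, -0.001], [-0.001, 0.0, -1.0]]
wrist_force: [-0.6, 0.1, -0.4]
finger_gap: 1.0
```

```bash
python3 -c "
from h import *
import pickle
go(536.4,-216.2,113.7,81.5)
c=camera('scene');d=camera('top');pickle.dump((c,d),open('end.pkl','wb'))
cv2.imwrite('pics/n7.png',np.hstack([cv2.resize(np.ascontiguousarray(q[:,:,::-1]),None,fx=5,fy=5,interpolation=2) for q in(c['pixels'][130:240,200:290],d['pixels'][160:270,360:430])]))"
```

```text
t 22.8833 tcp [487.2  93.6 254.6] jaw 81.51 twist 0.01 shift now [-29.9    9.43  14.12] after twist [-29.91   9.44  14.09] F [-0.6  0.1 -0.4] M [-0.03 -0.02  0.06] gap 1.0 tilt [ 0.    -0.001]
```

View pics/n7.png

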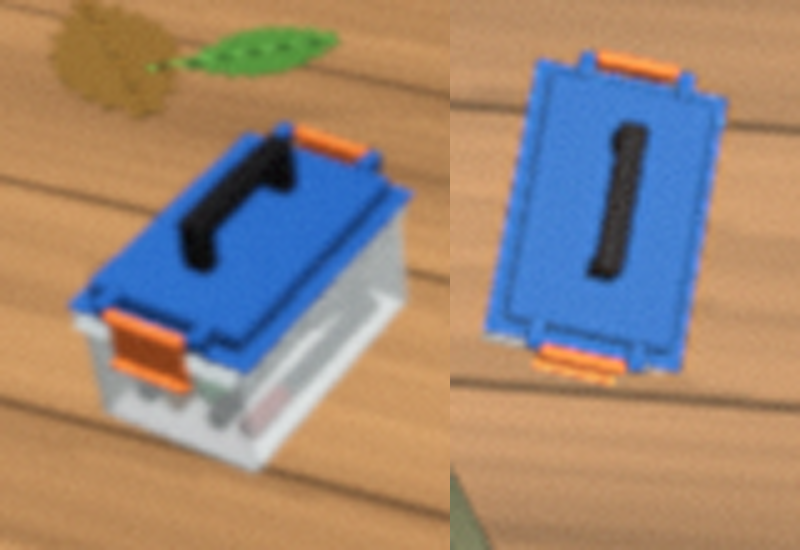

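Released and clear of the lid. The lid is flush at both ends: corners (70,305) and (410,195) are the same as under load, so neither end sprang back up as an unsnapped clip would. The tub hasn't moved visibly. Handing in.

```bash
python3 -c "
from h import *
print(ticket.close_job())"
```

```text
the job is handed in; nothing more can be done
None
```

The smaller blue lid is on the farthest tub, and every check I made points to both clips having snapped. I handed the job in at about 23 s of the 67 s allowed, with the gripper open and well clear.

**First grasp missed:** I lifted before the fingers had finished closing. The lid hadn't moved, so I reopened, waited for full closure and gripped it properly.

**Overshoot:** I carried the lid about 14 mm past the tub, high above it, and corrected before lowering.

**Press:** I pushed the lid down in 0.5–1 mm steps.
- **Snap:** the wrist reading rose to about 17 N, then dropped to about 6 N as the clips snapped.
- **Hard stop:** a final push to about 20 N found the stop. Adding the lid's 2 N weight, the push on the tub was about 22 N, under the 30 N limit.
- **Tilt:** it stayed within about 0.4°.

**Last checks:**
- After I eased off, the lid held at roughly 1 mm above the rim against a light upward pull.
- After release, its corners appeared at the same pixels as under load, so neither end had lifted.
- The last pictures show only the lid and tub. The arm's path stayed above the roller, tube and mug, but I did not take a last look at them.

**Less certain:**
- I judged the clips from force, height and pictures, because their angles can't be read directly.
- The two cameras differed by about 4 mm and 0.02 rad on the tub's position. I used a value between them, and the lid went in without jamming.
- A sideways force of up to 5 N built up as I eased off, and I relieved it before letting go.

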